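# Hang a coupling spacer on the balancing stand

## Robot

A 6-joint arm with a two-finger parallel gripper is mounted at the origin on the work surface. World frame = base frame: x ahead of the robot, y to its left, z up, the work surface at z = 0. Lengths are in mm, angles in rad, forces in N, time in s.
With the tool pointing down it reaches from about 350 to 775 mm from the base axis. Payload 7.3 kg.
Tool frame: the origin (TCP) lies on the front face of the gripper's body, between the roots of the fingers; the fingertips stand 66 mm ahead of it and the grasp point (between the pads) lies 47 mm ahead of it (bot.tip_extent is the distance from the TCP to the fingertips, in mm); z points along the fingers, y is the line along which they close (so a half turn about z gives the same grasp; the last joint's range is limited). The gripper opens to 92 mm and grips with 3 to 60 N. Pads are 19 mm wide; open, the fingers measure 130 mm over their backs; the gripper's body (75 mm by 190 mm) begins 47 mm behind the grasp point.
Start: joints at [1.024, 0.342, 1.524, -0, 1.275, -0.146], TCP at [204.816, 483.414, 292.241] pointing down, gripper open.
Joint ranges: [-2.53, 2.53], [-0.77, 2.02], [0.04, 2.7], [-1, 4.14], [0.28, 2.66], [-3.11, 3.11]. Speed limits (rad/s): [2.57, 2.57, 3.14, 3.14, 3.14, 3.14].

## Interface

Orientations are given as [roll, pitch, yaw] about the fixed x, y, z axes, in that order (R = Rz(yaw) Ry(pitch) Rx(roll)).
In Python, from plant import readout, viewer, order, bot gives the robot as it stands.
- The arm moves only by the shell command python3 -m creep 'ROWS'. ROWS is text: rows parted by semicolons, each of 7 numbers parted by spaces: the shift along the world's x, y, z in m, then the turn, a rotation vector about the world's x, y, z in rad, then the opening in per cent of the stroke, from 0 (shut) to 100 (fully open). A call has 1 to 8 rows; each row shifts and turns the commanded pose from where the row before left it; what a row does not reach is not made up. A row lasts 1/12 s, in which the tool goes at most 41.7 mm and 7.16 degrees, less where a joint would pass 70% of its speed; a pose out of reach is approached as far as the arm can. A call is refused whole if a number of a shift passes 0.0417 or a number of a turn 0.125, either way. A call with a gripper value outside its range is refused whole. The fingers move at their own pace and stop on an object; the grip force is fixed at half the most. Time passes only in rows, so rows that do not move let the fingers close. It gives the time, the measured TCP pose, the force, the opening and the grip force at its end, in the units of the state.
- readout.get_obs(): the state, without advancing time (a new reading comes with each control period).
- viewer.capture(name): name is "scene" or "top"; returns the picture (400x640x3 uint8, red, green, blue); there is no depth.
- viewer.camera_info(name): a dict with "fx", "fy", "cx", "cy" (pixels), "D" ([k1, k2, p1, p2, k3] as OpenCV has them; the pictures are not rectified), "origin" and "rotation" of the camera in the world. Camera axes: x right, y up, looking along -z (the intrinsics and any distortion apply to the point x, -y, -z); pixel columns grow to the right and rows downward; lengths in mm; the calibration is good to about 2 mm. A picture is of the moment at which its call begins. camera_info takes no time and is no camera call.
- order.close_job(): hands the job in; it is judged then, once.
The state is a dict: "time": time; "joint_positions": joint angles; "dq": joint speeds; "tau": joint torques, N m; "tool_pos": TCP position; "tcp_rot": TCP orientation; "contact_force": force on the tool from outside, world axes, zero at the start; "moment": the same for the moment, N m; "grip_width": finger opening in mm; "finger_force": force on a finger pad.
Only numpy, scipy, OpenCV 4.12 (cv2) and the standard library are available. Lean on these libraries where they do the work, as an engineer would, in place of code of your own. Each camera call takes 0.05 s, during which the arm holds its last target. There are 200 camera calls.

## Task

Draw the red-handled mandrel out of its blue holder by the bare shank, lay it down and let go, then take it again by the handle. Thread the shank through the bore of the coupling spacer lying in the wooden cradle, lift the spacer on it without the gripper's fingers touching the spacer, and lay the shank in both V rests of the balancing stand so that the spacer hangs freely between them with the shank centred lengthwise, and let go. Leave the oil bottle, spanner and hammer where they are.

Things in the scene. Friction and masses are not known exactly. Their poses are not given: they have to be found in the camera images.
- mandrel: Mandrel, 192 mm, 0.20 kg: bare steel shank, 16 mm round, 130 mm long, and red square handle 26 x 26 mm, 62 mm long, on one axis. Origin on the axis at the shoulder between them; +x along the shank to its tip, the handle spans x = 0 to -62 mm. Centre of mass at x = +43 mm. It starts in the holder, axis 60 mm above the bench at the shoulder, the tip hanging about 4 mm low.
- mandrel_mid (a point): Point on the mandrel's axis 63 mm along the shank from the shoulder: it should end midway between the stand's two V rests.
- mandrel_tip (a point): Centre of the free end of the shank, 130 mm from the shoulder.
- holder: Blue holder fixed to the bench, left or right. Origin at bench level; +x is the way the mandrel draws out along its axis (60 mm up, shoulder at x = -34 mm). A closed pocket, 48 mm wide, 84 mm high, roofs the handle over x = -109 to -40 mm; a lip inside, 1.5 mm above the handle, keeps its last 18 mm down, so the bare shank sticks out freely. Pull 65 mm or more along +x before lifting or turning.
- stand: Balancing stand fixed to the bench on the side away from the holder. Origin at bench level under its centre. Two steel V rests (90 degrees, 60 mm wide, 10 mm thick, 100 mm high, 42 mm open at the top) at x = -48 and +48 mm, 86 mm clear between; a shank in both lies along x, axis 90 mm up at y = 0, handle beyond either end. Good also for laying down the empty mandrel.
- cradle: Wooden cradle fixed to the bench, plate 72 x 110 mm, with a V block 60 mm long that carries the spacer. Origin on the bench surface; x along the spacer's axis, 75 mm above the bench. Its sides rise to about 51 mm; both its ends are open.
- spacer: Flanged spool-shaped coupling spacer of bright metal, 56 mm long, flanges 84 mm in diameter and 10 mm thick, hub 54 mm in diameter, through bore 28 mm in diameter, about 0.22 kg (0.15 to 0.31). Origin at its centre, x along the bore (either end is the same). It lies with the bore level, 75 mm above the bench. Hanging on the shank its centre is about 6 mm below the shank's axis.
- oil_bottle: Blue upright oil bottle, 58 mm in diameter, 116 mm high, loose; bystander. Origin at the centre of its foot. It stands about 135 mm from the spacer's centre, off one end of the spacer, on one side or the other, and so bars that end to the 192 mm mandrel.
- spanner: Steel spanner 150 mm long, lying flat, under 15 mm high, loose; bystander. Origin under its middle, x along it. It lies off the other end of the spacer, below the way of the mandrel.
- hammer: Hammer 180 mm long lying flat on the bench between holder and stand, under 35 mm high, loose; bystander. Origin under its middle, x along it towards the head.
Things that resemble listed ones, but are neither listed nor needed, are in the scene too. Several things have the shape of the mandrel; the one meant has the colours described above.

How it is judged:
By the outcome, as a careful person would: the job done as asked, in the order asked, and still so for the second after the job is handed in, with the robot touching nothing.
It also fails if it takes over 69 s, if anything falls off the work surface, if the arm or the gripper's body presses on something with over 40 N, if the wrist force passes 120 N, or if a joint passes its speed limit or range.

## Working session

There is one attempt and no reset: what is moved stays moved. The work goes in short steps, Python scripts to look and compute and a shell command to move; the robot and the scene stay as the last step left them, time stands still between calls to the robot, and variables do not carry over. Pictures are saved under pics/ and viewed, at most 10 in all, crops included, and the job is handed in when it is done.

```bash
ls; mkdir -p pics; python3 - <<'E'
from plant import readout, viewer, order, bot
import cv2
for n in ("scene","top"):
    im=viewer.capture(n); cv2.imwrite(f"pics/{n}0.png",cv2.resize(im[:,:,::-1],(800,500),interpolation=cv2.INTER_CUBIC)); cv2.imwrite(f"{n}_raw.png",im[:,:,::-1])
    print(n,viewer.camera_info(n))
o=readout.get_obs();print(o)
E
```

```text
pics
scene {'fx': 434.0111611394322, 'fy': 434.0111611394322, 'cx': 325.8022359847323, 'cy': 193.28738296843116, 'D': array([0.02009369, 0.        , 0.        , 0.        , 0.        ]), 'origin': array([1027.3320301 , -466.13807773, 1163.11254768]), 'rotation': array([0.62219581, 0.00534246, 0.91122783])}
top {'fx': 433.464122278006, 'fy': 433.464122278006, 'cx': 309.5659244332712, 'cy': 200.6039217530881, 'D': array([-0.00341623,  0.        ,  0.        ,  0.        ,  0.        ]), 'origin': array([ 2.40640728e+02, -1.26632799e-01,  1.19078879e+03]), 'rotation': array([ 0.1664451 ,  0.00526062, -1.55021255])}
{'time': 0.1, 'joint_positions': array([ 1.02401079e+00,  3.42635218e-01,  1.52493290e+00,  3.48514053e-05,
        1.27542973e+00, -1.46000672e-01]), 'dq': array([-0.00053311, -0.00116374, -0.00368671, -0.00085463, -0.00266823,
        0.00010079]), 'tau': array([ 1.55096455e-03, -4.32004952e+01, -2.44695264e+01,  7.18668918e-02,
        5.25933481e-02, -1.52451321e-05]), 'tool_pos': array([204.64582204, 483.16141545, 291.61968076]), 'tcp_rot': array([-3.14020726e+00, -2.37404732e-04,  2.74079746e+00]), 'contact_force': array([ 0.13707071,  0.1835005 , -0.73821529]), 'moment': array([-0.02757356,  0.04744928,  0.01984013]), 'finger_force': 0.0, 'grip_width': 91.48268609795237}
```

View pics/top0.png

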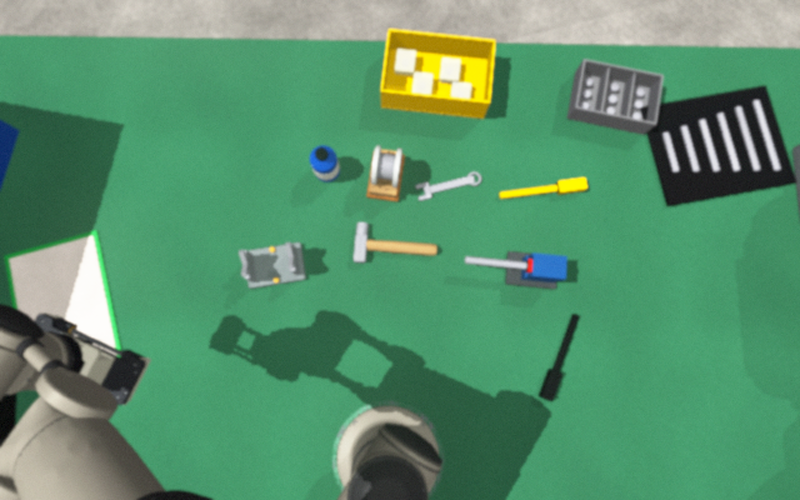

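View pics/scene0.png

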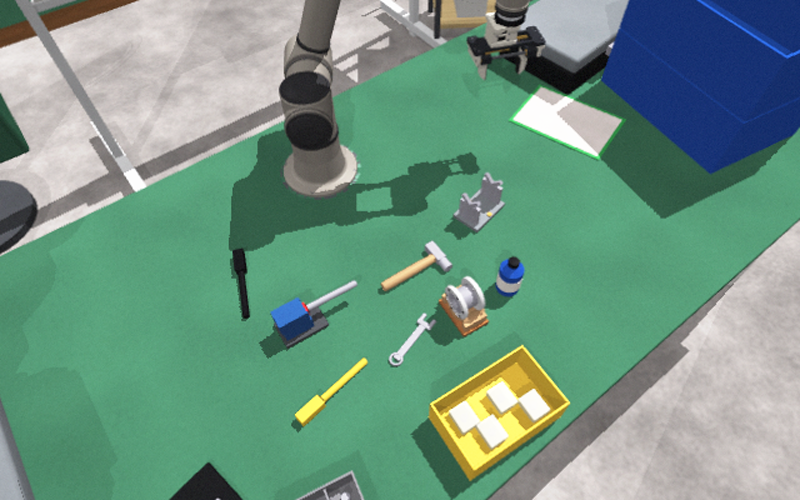

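The top view shows the holder at about (540,267) with its shank pointing left to (467,261), the stand at (272,265), the spacer at (386,172), the bottle at (324,163), the spanner on the right of the spacer, and the hammer in the middle. Next I'll take enlarged crops.

```bash
cat > h.py <<'E'
import numpy as np, cv2
from scipy.spatial.transform import Rotation as R
from plant import readout, viewer
def cam(n):
    c=viewer.camera_info(n); K=np.array([[c['fx'],0,c['cx']],[0,c['fy'],c['cy']],[0,0,1]])
    Rm=R.from_euler('xyz',c['rotation']).as_matrix()@np.diag([1,-1,-1]); return K,np.array(c['D']),Rm,np.array(c['origin'])
def ray(n,uv):
    K,D,Rm,o=cam(n); p=cv2.undistortPoints(np.array([[uv]],float),K,D)[0,0]; return o,Rm@np.array([*p,1])
def at(n,uv,z):
    o,d=ray(n,uv); return o+d*(z-o[2])/d[2]
def tri(us,ut):
    o1,d1=ray('scene',us);o2,d2=ray('top',ut)
    s=np.linalg.lstsq(np.c_[d1,-d2],o2-o1,rcond=None)[0]; a,b=o1+d1*s[0],o2+d2*s[1]
    return (a+b)/2,np.linalg.norm(a-b)
def pix(n,P):
    K,D,Rm,o=cam(n); r,_=cv2.Rodrigues(Rm.T); return cv2.projectPoints(np.array(P,float).reshape(-1,3),r,-Rm.T@o,K,D)[0][:,0]
def crop(n,x0,y0,w,h,s,name,im=None):
    if im is None: im=viewer.capture(n)[:,:,::-1]
    cv2.imwrite('pics/'+name,cv2.resize(np.ascontiguousarray(im[y0:y0+h,x0:x0+w]),None,fx=s,fy=s,interpolation=cv2.INTER_CUBIC))
E
python3 - <<'E'
from h import *
crop('top',180,105,290,140,2.75,'tc.png',cv2.imread('top_raw.png'))
crop('scene',200,130,240,170,3.33,'sc.png',cv2.imread('scene_raw.png'))
E
```

```text
(no output)
```

View pics/tc.png

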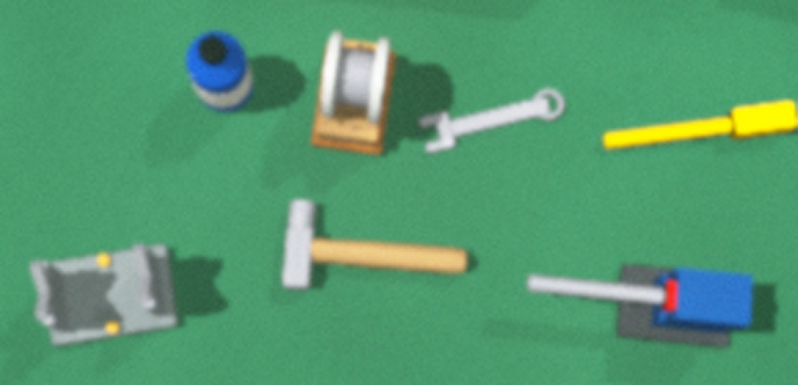

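View pics/sc.png

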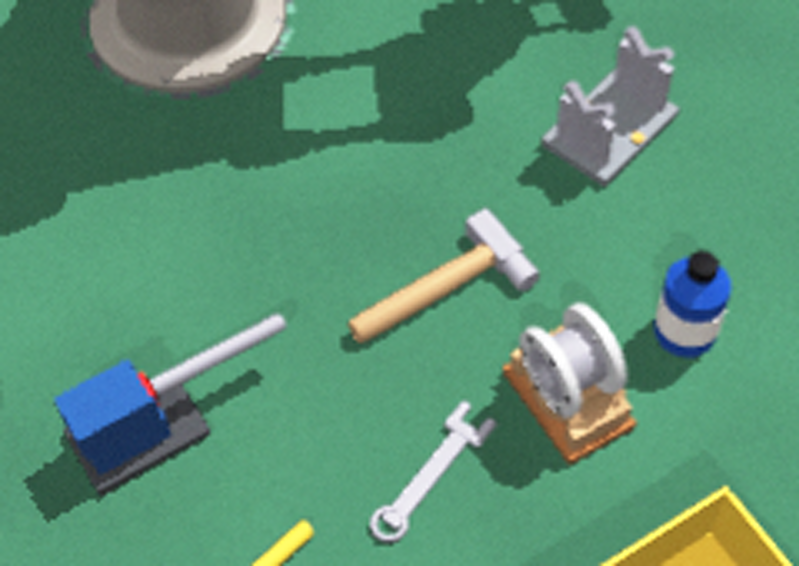

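The tip is at tc (531,284) and sc (279,322), and the shoulder at tc (664,295) and sc (155,387). The spacer flanges are at tc (332,76) and (379,80). The stand horns are visible in both crops. I'll triangulate these.

```bash
python3 - <<'E'
from h import *
np.set_printoptions(precision=1,suppress=True)
T=lambda x,y:((x+.5)/2.75-.5+180,(y+.5)/2.75-.5+105)
S=lambda x,y:((x+.5)/3.33-.5+200,(y+.5)/3.33-.5+130)
for n,t,s in [('tip',(531,284),(279,322)),('shoulder',(664,295),(155,387)),('flangeR',(379,80),(553,372)),('flangeL',(332,76),(597,347)),('cap',(212,48),(703,264))]:
    print(n,*tri(S(*s),T(*t)))
print('tip60',at('top',T(531,284),57),at('scene',S(279,322),57)); print('sh',at('top',T(664,295),60),at('scene',S(155,387),60))
for p in [(379,80),(332,76)]: print('fl',at('top',T(*p),75))
for p in [(553,372),(597,347)]: print('fls',at('scene',S(*p),75))
print('plate',[at('top',T(*p),5)[:2] for p in [(55,345),(177,325)]])
im=cv2.imread('top_raw.png'); sc=cv2.imread('scene_raw.png')
a=cv2.resize(im[185:235,185:250],(400,308),interpolation=cv2.INTER_CUBIC);b=cv2.resize(sc[130:190,358:408],(400,480),interpolation=cv2.INTER_CUBIC)
c=cv2.resize(im[112:162,290:330],(400,500),interpolation=cv2.INTER_CUBIC);
W=np.zeros((600,800,3),np.uint8);W[:290,:400]=a[:290];W[:480,400:]=b
d=cv2.resize(im[112:164,285:330],(360,416),interpolation=cv2.INTER_CUBIC)[:310];W[290:600,:360]=d
cv2.imwrite('pics/comp.png',W)
E
```

```text
tip [ 414.6 -157.9   56.5] 0.27898895710442256
shoulder [ 406.  -282.3   63.8] 2.4526138984785915
flangeR [610.4  -7.1  75.2] 1.852558235529125
flangeL [614.4  39.3  73.8] 2.9268372207404134
cap [625.1 150.3 114.5] 0.9532561272432152
tip60 [ 414.6 -157.7   57. ] [ 414.8 -158.1   57. ]
sh [ 406.  -284.4   60. ] [ 404.5 -280.6   60. ]
fl [609.9  -7.9  75. ]
fl [613.1  38.   75. ]
fls [610.7  -6.2  75. ]
fls [615.4  40.   75. ]
plate [array([351.5, 310.3]), array([374. , 189.3])]
```

View pics/comp.png

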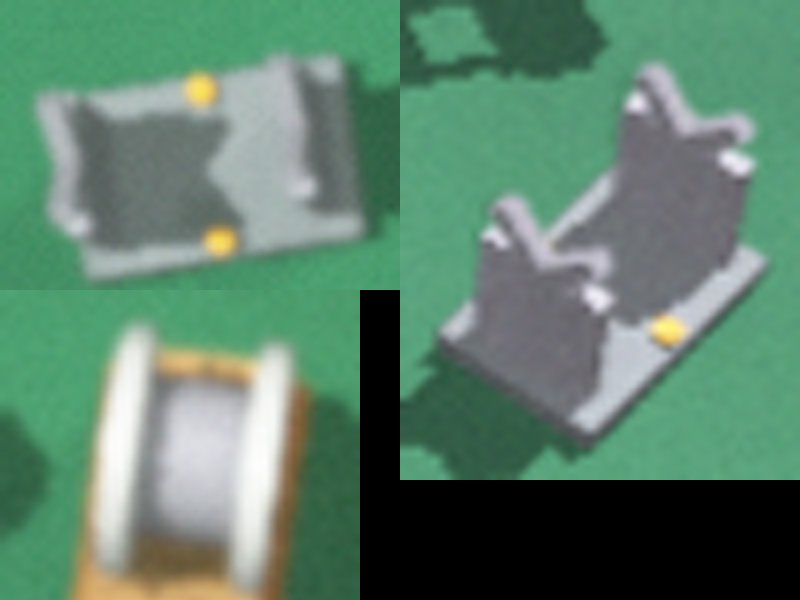

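The stand's horn tops are comp (48,98), (65,222), (283,62) and (305,190) in the top view, and (512,200), (602,262), (655,70) and (742,125) in the scene view. Left flange box: x 95–157, y 325–575. Right flange box: x 228–297, y 343–592.

```bash
python3 - <<'E'
from h import *
from scipy.optimize import least_squares
np.set_printoptions(precision=2,suppress=True)
A=lambda x,y:((x+.5)*65/400-.5+185,(y+.5)*50/308-.5+185)
B=lambda x,y:((x-400+.5)/8-.5+358,(y+.5)/8-.5+130)
th=[A(48,98),A(65,222),A(283,62),A(305,190)]
sh=[B(655,70),B(742,125),B(512,200),B(602,262)]
# order: left(+y) rest near-robot? pair by y/x
for p,n in((th,'top'),(sh,'scene')):
    q=[at(n,u,100) for u in p]; print(n,[v[:2] for v in q]); q=np.array(q)
    l,r=(q[0]+q[1])/2,(q[2]+q[3])/2; print(' mid',((l+r)/2)[:2],'yaw',np.degrees(np.arctan2(*(l-r)[1::-1])),np.linalg.norm(l-r),np.linalg.norm(q[0]-q[1]))
for u in [B(548,262),B(687,132)]: print('Vb',at('scene',u,79)[:2])
C=lambda x,y:((x+.5)/8-.5+285,(y-290+.5)/8-.5+112)
S=lambda x,y:((x+.5)/3.33-.5+200,(y+.5)/3.33-.5+130)
t=np.linspace(0,2*np.pi,90)
def fl(p,s0):
    c=np.array([p[0],p[1],75]);a=np.array([np.cos(p[2]),np.sin(p[2]),0]);b=np.array([-a[1],a[0],0])
    return np.concatenate([c+a*s+42*(np.outer(np.cos(t),b)+np.outer(np.sin(t),[0,0,1])) for s in s0])
bb=lambda q:np.r_[q.min(0),q.max(0)]
obs=[np.r_[C(95,325),C(157,575)],np.r_[C(228,343),C(297,592)]]
def f(p): return np.r_[bb(pix('top',fl(p,(18,28))))-obs[0],bb(pix('top',fl(p,(-28,-18))))-obs[1]]
r=least_squares(f,[612,16,1.49]);print(r.x,np.degrees(r.x[2]),r.fun)
p=r.x
print('sc pred',[ (q-[200,130,200,130]+.5)*3.33 for q in (bb(pix('scene',fl(p,(18,28)))),bb(pix('scene',fl(p,(-28,-18)))))])
E
```

```text
top [array([418.13, 308.88]), array([366.55, 298.48]), array([435.22, 211.93]), array([381.8 , 200.12])]
 mid [400.43 254.85] yaw 99.40052722510733 98.98184710876511 52.61642804564758
scene [array([374.03, 299.75]), array([418.36, 306.99]), array([390.78, 206.54]), array([437.09, 213.24])]
 mid [405.06 256.63] yaw 100.74576208542766 95.14561997351257 44.91487937978153
Vb [411.98 209.49]
Vb [395.08 301.62]
[612.35  15.26   1.45] 83.1244380838883 [-0.24 -0.39  0.28  0.3   0.28 -0.36 -0.32  0.46]
sc pred [array([563.22, 302.24, 629.21, 394.58]), array([519.59, 325.78, 584.54, 419.16])]
```

Estimates:
- Spacer centre is about (612, 15.5), yaw about 84°.
- Stand centre is about (403.5, 255.5), yaw about 100.3°.
- Shank tip is about (414.6, -157.9), yaw about 86°.

I'll move above the shank.

```bash
python3 -m creep '0.03 -0.028 0 0 0 -0.124 100;0.03 -0.028 0 0 0 -0.124 100;0.03 -0.028 0 0 0 -0.124 100;0.03 -0.028 0 0 0 -0.124 100;0.03 -0.028 0 0 0 -0.124 100;0.03 -0.028 0 0 0 -0.124 100;0.025 -0.028 0 0 0 -0.124 100;0 -0.041 0 0 0 -0.124 100'
python3 -m creep '0 -0.041 0 0 0 -0.124 100;0 -0.041 0 0 0 -0.123 100;0 -0.041 0 0 0 0 100;0 -0.041 0 0 0 0 100;0 -0.041 0 0 0 0 100;0 -0.041 0 0 0 0 100;0 -0.041 0 0 0 0 100;0 -0.041 0 0 0 0 100'
python3 -m creep '0 -0.041 0 0 0 0 100;0 -0.041 0 0 0 0 100;0 -0.041 0 0 0 0 100;0 -0.032 0 0 0 0 100;0 0 -0.04 0 0 0 100;0 0 -0.04 0 0 0 100;0 0 0 0 0 0 100;0 0 0 0 0 0 100'
```

```text
time: 0.77
tool_pos: [413.6, 245.5, 291.7]
tcp_rot: [3.139, -0.0, 1.742]
contact_force: [0.8, -0.9, 1.1]
grip_width: 91.9
finger_force: 0.0
time: 1.43
tool_pos: [409.1, -83.5, 292.2]
tcp_rot: [3.142, -0.0, 1.502]
contact_force: [1.8, -0.2, -0.1]
grip_width: 91.7
finger_force: 0.0
time: 2.1
tool_pos: [409.0, -236.0, 211.2]
tcp_rot: [-3.137, -0.003, 1.502]
contact_force: [1.0, -0.6, 0.7]
grip_width: 92.2
finger_force: 0.0
```

```bash
python3 -m creep '0 0 -0.04 0 0 0 100;0 0 -0.04 0 0 0 100;0 0 -0.026 0 0 0 100;0 0 0 0 0 0 50;0 0 0 0 0 0 30;0 0 0 0 0 0 0;0 0 0 0 0 0 0;0 0 0 0 0 0 0'; python3 -m creep '0 0 0 0 0 0 0;0 0 0 0 0 0 0;0 0 0 0 0 0 0'
python3 -c "
from h import *
crop('top',330,150,140,100,5.7,'g1.png')"
```

```text
time: 2.77
tool_pos: [410.9, -237.3, 108.4]
tcp_rot: [3.138, 0.002, 1.502]
contact_force: [-0.1, -0.3, -0.0]
grip_width: 63.1
finger_force: 0.0
time: 3.02
tool_pos: [409.9, -236.7, 106.7]
tcp_rot: [3.141, 0.001, 1.502]
contact_force: [0.1, 0.3, -0.8]
grip_width: 43.1
finger_force: 0.0
```

View pics/g1.png

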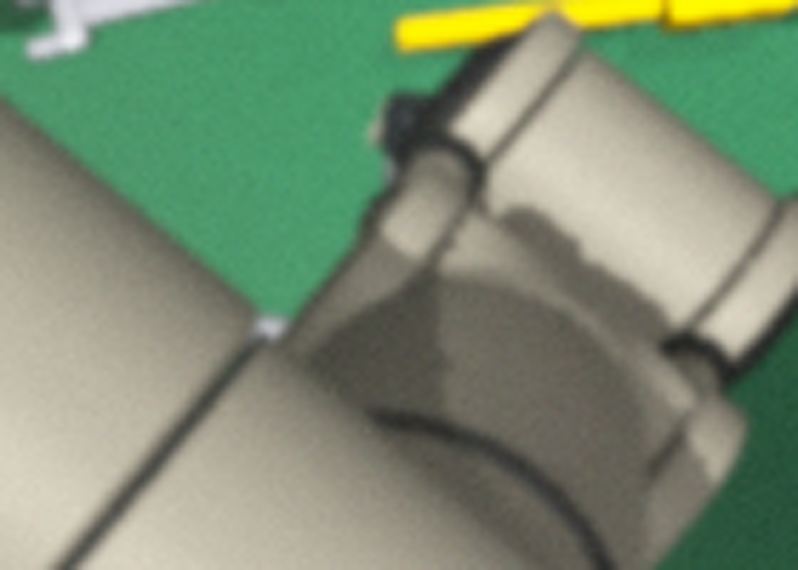

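The arm hides the grasp in the top view, apart from the tip at (268,325), so I'll keep closing and watch the force and width.

```bash
python3 -m creep '0 0 0 0 0 0 0;0 0 0 0 0 0 0;0 0 0 0 0 0 0;0 0 0 0 0 0 0;0 0 0 0 0 0 0;0 0 0 0 0 0 0'
```

```text
time: 3.57
tool_pos: [409.5, -236.5, 106.1]
tcp_rot: [-3.141, -0.0, 1.502]
contact_force: [-1.8, -0.9, 1.4]
grip_width: 15.3
finger_force: 30.0
```

```bash
python3 -m creep '0.0007 0.01 0 0 0 0 0;0.0007 0.01 0 0 0 0 0;0.0007 0.01 0 0 0 0 0;0.0007 0.01 0 0 0 0 0'; python3 -m creep '0.0007 0.01 0 0 0 0 0;0.0007 0.01 0 0 0 0 0;0.0007 0.01 0 0 0 0 0;0.0007 0.01 0 0 0 0 0;0.0007 0.01 0 0 0 0 0;0.0007 0.01 0 0 0 0 0'
```

```text
time: 3.9
tool_pos: [412.5, -195.1, 106.1]
tcp_rot: [-3.141, -0.0, 1.502]
contact_force: [-0.3, 0.1, -1.6]
grip_width: 14.8
finger_force: 29.9
time: 4.4
tool_pos: [416.9, -135.6, 106.3]
tcp_rot: [3.141, 0.0, 1.502]
contact_force: [1.4, 0.1, -2.0]
grip_width: 14.9
finger_force: 29.9
```

```bash
python3 -m creep '0 0 0.03 0 0 0 0;0 0.02 0.03 0 0 0 0;0 0.04 0.01 0 0 0 0;0 0.04 0 0 0 0.05 0;0 0.04 0 0 0 0.05 0;0 0.04 0 0 0 0.05 0;0 0.04 0 0 0 0.05 0;0 0 0 0 0 0 0'
python3 -c "
from h import *
a=viewer.capture('top');b=viewer.capture('scene')
W=np.r_[a[130:230,200:400],b[150:250,240:440]][:,:,::-1]
cv2.imwrite('pics/g2.png',cv2.resize(W,None,fx=3,fy=3,interpolation=cv2.INTER_CUBIC));o=readout.get_obs();print(o['tool_pos'],o['tcp_rot'])"
```

```text
time: 5.07
tool_pos: [415.7, 89.7, 176.4]
tcp_rot: [3.141, -0.002, 1.711]
contact_force: [-0.5, -1.0, -1.9]
grip_width: 15.3
finger_force: 29.9
[416.28540664  85.43909065 176.23383431] [3.14151717e+00 1.18328842e-04 1.70620417e+00]
```

View pics/g2.png

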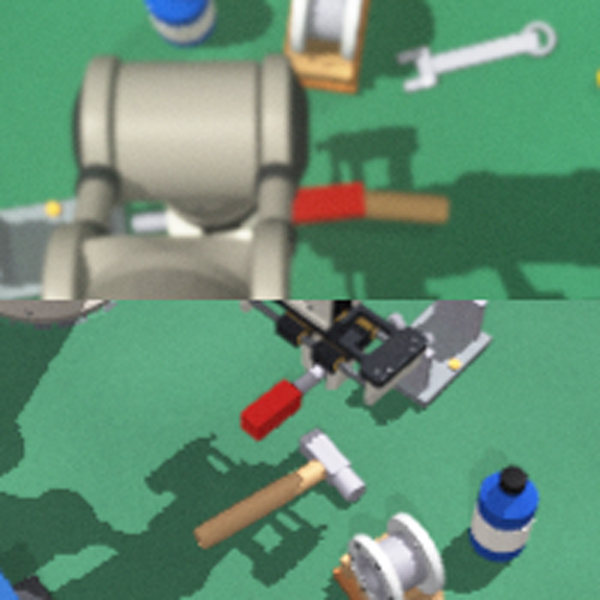

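The held mandrel is visible. The handle's rear end is at top px (321.3,196.5) and its shoulder at scene px (339.6,179.3). The tip is just showing to the left, at top px (244.5,204).

```bash
python3 -c "
from h import *
np.set_printoptions(precision=1,suppress=True)
for z in(125,130,135,142): print(z,at('top',(321.3,196.5),z)[:2],at('top',(244.5,204),z)[:2],at('scene',(339.6,179.3),z)[:2])
g=np.array([416,86.5]);d=np.array([np.cos(1.706+.018),np.sin(1.706)])
for z in (130,):
  print((at('top',(321.3,196.5),z)[:2]-g)@d,(at('scene',(339.6,179.3),z)[:2]-g)@d,(at('top',(244.5,204),z)[:2]-g)@d)
"
```

```text
125 [430.5 -19.9] [407.8 171.1] [420.1  50.3]
130 [429.6 -19.8] [407.  170.3] [423.1  47.8]
135 [428.7 -19.7] [406.2 169.5] [426.   45.3]
142 [427.5 -19.6] [405.1 168.4] [430.1  41.8]
-107.42995224079047 -39.451739098978 84.4216153252269
```

```bash
python3 -m creep '-0.0025 0.038 0 0 0 0.012 0;-0.0025 0.038 0 0 0 0.012 0;-0.0025 0.038 0 0 0 0.012 0;-0.0022 0.039 0 0 0 0.012 0;0 0 -0.015 0 0 0 0;0 0 -0.012 0 0 0 0;0 0 0 0 0 0 0;0 0 0 0 0 0 0'
python3 -c "
from h import *
a=viewer.capture('top');b=viewer.capture('scene')
W=np.r_[a[170:240,160:310],b[110:190,320:470]][:,:,::-1]
cv2.imwrite('pics/g3.png',cv2.resize(W,None,fx=4,fy=4,interpolation=cv2.INTER_CUBIC));o=readout.get_obs();print(o['tool_pos'],o['tcp_rot'])"
```

```text
time: 5.83
tool_pos: [407.1, 235.4, 148.8]
tcp_rot: [-3.14, 0.001, 1.748]
contact_force: [0.5, 0.6, -2.2]
grip_width: 15.0
finger_force: 29.9
[407.80375953 235.61358874 149.77926564] [ 3.14075694e+00 -5.01489533e-05  1.74770247e+00]
```

View pics/g3.png

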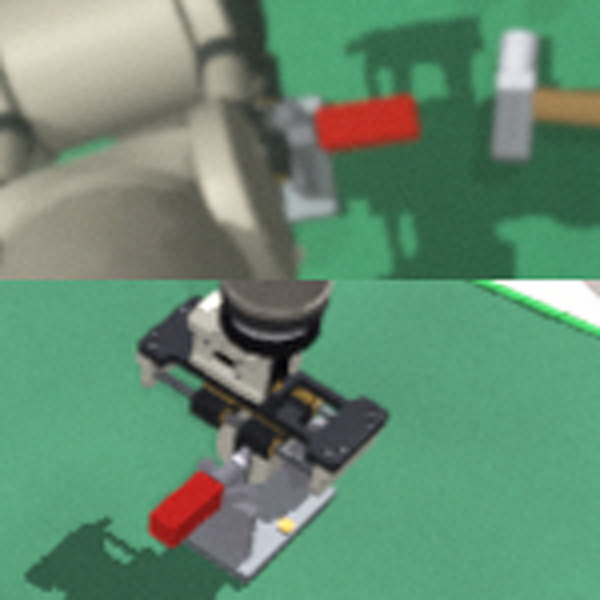

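The mandrel is over the stand, with the handle front at (318,125) just outside the near rest at about (311,128). I'll back off 3 mm along y and lower it.

```bash
python3 -m creep '0 -0.003 -0.004 0 0 0 0;0 0 -0.004 0 0 0 0;0 0 0 0 0 0 0;0 0 0 0 0 0 0'; python3 -m creep '0 0 -0.002 0 0 0 0;0 0 -0.002 0 0 0 0;0 0 0 0 0 0 0'
```

```text
time: 6.27
tool_pos: [407.1, 233.1, 141.2]
tcp_rot: [-3.141, 0.0, 1.749]
contact_force: [-0.3, -1.1, -1.7]
grip_width: 14.9
finger_force: 29.9
time: 6.52
tool_pos: [407.0, 233.4, 137.7]
tcp_rot: [3.141, 0.0, 1.75]
contact_force: [-2.6, -2.6, 5.3]
grip_width: 14.8
finger_force: 30.0
```

```bash
python3 -m creep '0 0 0 0 0 0 30;0 0 0 0 0 0 50;0 0 0 0 0 0 60;0 0 0 0 0 0 60;0 0 0 0 0 0 60;0 0 0 0 0 0 60;0 0 0 0 0 0 60;0 0 0.01 0 0 0 60'; python3 -m creep '0 0 0.04 0 0 0 60;0 0 0.04 0 0 0 60;0 0 0.02 0 0 0 60;0 -0.04 0 0 0 0 60;0 -0.04 0 0 0 0 60;0 -0.04 0 0 0 0 60;0 -0.04 0 0 0 0 60;0 -0.04 0 0 0 0 60';  python3 -m creep '0 -0.04 0 0 0 0 60;0 -0.04 0 0 0 0 60;0 0 0 0 0 0 60'
python3 -c "
from h import *
a=viewer.capture('top');b=viewer.capture('scene')
cv2.imwrite('t2.png',a[:,:,::-1]);cv2.imwrite('s2.png',b[:,:,::-1])
W=np.r_[a[170:240,190:340],b[110:190,320:470]][:,:,::-1]
cv2.imwrite('pics/g4.png',cv2.resize(W,None,fx=4,fy=4,interpolation=cv2.INTER_CUBIC))"
```

```text
time: 7.18
tool_pos: [406.3, 233.1, 146.0]
tcp_rot: [-3.139, 0.001, 1.75]
contact_force: [-0.1, -0.9, 0.3]
grip_width: 55.0
finger_force: 0.0
time: 7.85
tool_pos: [406.6, 31.9, 247.4]
tcp_rot: [3.141, 0.0, 1.751]
contact_force: [0.3, -0.7, -0.2]
grip_width: 54.9
finger_force: 0.0
time: 8.1
tool_pos: [407.4, -52.5, 247.5]
tcp_rot: [3.141, 0.003, 1.743]
contact_force: [1.2, -0.1, 1.1]
grip_width: 54.9
finger_force: 0.0
```

View pics/g4.png

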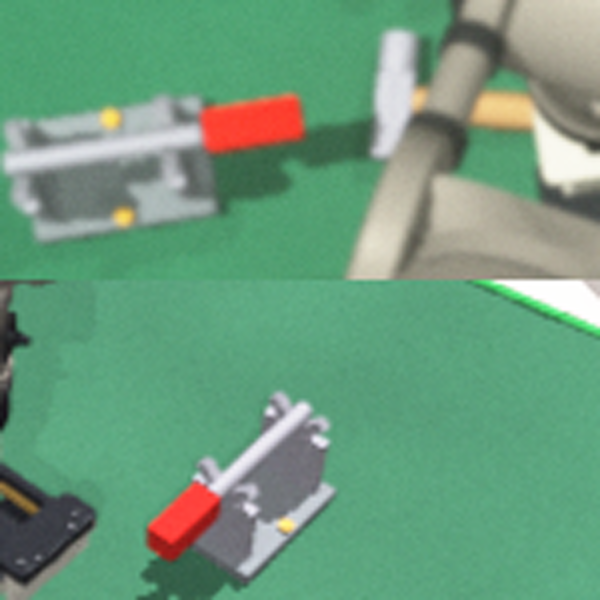

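The mandrel lies in both Vs. In the top crop the tip is at (6,162), the shoulder at (203,133) and the rear at (303,117). In the scene crop the tip is at (305,405) and the shoulder at (214,490).

```bash
python3 -c "
from h import *
np.set_printoptions(precision=1,suppress=True)
c=lambda x,y:((x+.5)/4-.5+190,(y+.5)/4-.5+170)
s=lambda x,y:((x+.5)/4-.5+320,(y-280+.5)/4-.5+110)
t,h,r=[at('top',c(*p),90)[:2] for p in((6,162),(203,133),(302,119))]
print(t,h,r,np.linalg.norm(t-h),np.linalg.norm(t-r),'yaw',np.degrees(np.arctan2(*(t-r)[::-1])))
a,b=[at('scene',s(*p),90)[:2] for p in((306,406),(214,490))]
print(a,b,np.linalg.norm(a-b),np.degrees(np.arctan2(*(a-b)[::-1])))
print(tri(s(306,406),c(6,162)),tri(s(214,490),c(203,133)))
o=readout.get_obs();print(o['tool_pos'],o['tcp_rot'])
"
```

```text
[394.6 313.3] [416.  187.5] [426.4 124.1] 127.6036437966278 191.8731840477268 yaw 99.52740934238139
[390.9 315.8] [411.8 195.8] 121.86166918666069 99.89264511608987
(array([393.9, 311.9,  95.2]), np.float64(0.21077881517137279)) (array([415.9, 188.1,  98.6]), np.float64(4.777391890686766))
[407.  -47.9 247.2] [ 3.1 -0.   1.7]
```

```bash
python3 -m creep '0.002 0.04 0 0 0 0 60;0.002 0.04 0 0 0 0 60;0.002 0.04 0 0 0 0 60;0.002 0.04 0 0 0 0 60;0.0017 0.04 0 0 0 0 60;0.0017 0.0177 0 0 0 0 60;0 0 -0.035 0 0 0 60;0 0 -0.035 0 0 0 60'; python3 -m creep '0 0 -0.03 0 0 0 60;0 0 -0.01 0 0 0 60;0 0 0 0 0 0 50;0 0 0 0 0 0 40;0 0 0 0 0 0 0;0 0 0 0 0 0 0;0 0 0 0 0 0 0;0 0 0 0 0 0 0'; python3 -m creep '0 0 0 0 0 0 0;0 0 0 0 0 0 0;0 0 0 0 0 0 0'
```

```text
time: 8.87
tool_pos: [418.6, 174.7, 177.8]
tcp_rot: [3.136, -0.001, 1.756]
contact_force: [0.1, 0.3, -0.3]
grip_width: 55.5
finger_force: 0.0
time: 9.53
tool_pos: [418.4, 171.3, 138.1]
tcp_rot: [3.141, -0.0, 1.75]
contact_force: [-2.5, 1.4, 4.1]
grip_width: 25.9
finger_force: 29.9
time: 9.78
tool_pos: [418.5, 171.2, 137.8]
tcp_rot: [3.141, -0.0, 1.75]
contact_force: [-3.7, 0.7, 6.5]
grip_width: 25.8
finger_force: 29.9
```

```bash
python3 -m creep '0 0 0.015 0 0 0 0;0 0 0.025 0 0 0 0;0 0 0.03 0 0 0 0;0 0 0.02 0 0 0 0;0.0173 -0.0357 0 0 0 -0.0284 0;0.0173 -0.0357 0 0 0 -0.0284 0;0.0173 -0.0357 0 0 0 -0.0284 0;0.0173 -0.0357 0 0 0 -0.0284 0'; python3 -m creep '0.0173 -0.0357 0 0 0 -0.0284 0;0.0173 -0.0357 0 0 0 -0.0284 0;0.0173 -0.0357 0 0 0 -0.0284 0;0.0173 -0.0357 0 0 0 -0.0284 0;0.0173 -0.0357 0 0 0 -0.0284 0;0.0173 -0.0353 0 0 0 -0.0284 0;0 0 -0.04 0 0 0 0;0 0 -0.04 0 0 0 0'; python3 -m creep '0 0 -0.026 0 0 0 0;0 0 0 0 0 0 0;0 0 0 0 0 0 0'
python3 -c "
from h import *
a=viewer.capture('top');b=viewer.capture('scene')
cv2.imwrite('t3.png',a[:,:,::-1]);cv2.imwrite('s3.png',b[:,:,::-1])
W=np.r_[a[105:175,270:420],b[190:270,300:450]][:,:,::-1]
cv2.imwrite('pics/g5.png',cv2.resize(W,None,fx=4,fy=4,interpolation=cv2.INTER_CUBIC));o=readout.get_obs();print(o['tool_pos'],o['tcp_rot'])"
```

```text
time: 10.45
tool_pos: [488.2, 26.6, 227.4]
tcp_rot: [3.141, 0.0, 1.635]
contact_force: [0.9, 0.3, -2.5]
grip_width: 25.5
finger_force: 30.0
time: 11.12
tool_pos: [593.5, -189.1, 148.1]
tcp_rot: [3.134, 0.003, 1.462]
contact_force: [-0.6, 0.0, -2.7]
grip_width: 25.8
finger_force: 30.0
time: 11.37
tool_pos: [590.9, -185.5, 120.1]
tcp_rot: [-3.139, -0.001, 1.465]
contact_force: [0.3, -0.4, -1.6]
grip_width: 26.0
finger_force: 30.0
[ 592.70107022 -185.96847407  123.37927956] [3.13800491e+00 1.24651911e-03 1.46585803e+00]
```

View pics/g5.png

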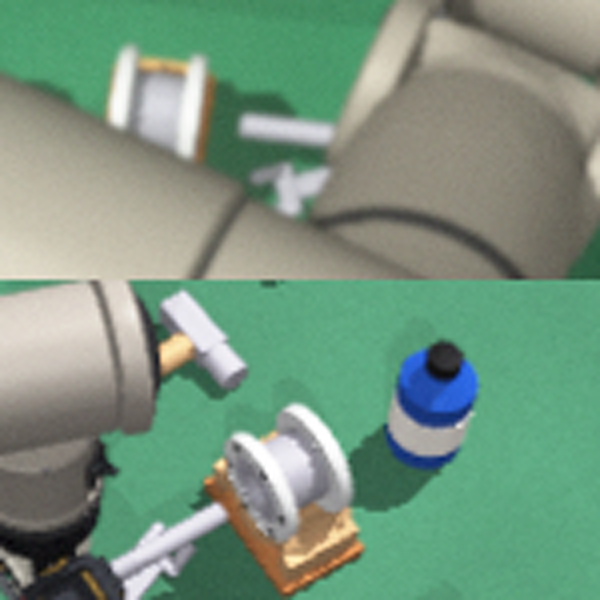

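The shank tip is just short of the near flange: top crop (240,126), scene crop (221,513). The flange face in the scene crop spans roughly x 226–300, y 430–545. Viewing quota is now used up, so I'll compute the rest numerically.

```bash
python3 -c "
from h import *
from scipy.optimize import least_squares
np.set_printoptions(precision=1,suppress=True)
c=lambda x,y:((x+.5)/4-.5+270,(y+.5)/4-.5+105)
s=lambda x,y:((x+.5)/4-.5+300,(y-280+.5)/4-.5+190)
print('tip',tri(s(221,513),c(240,126)),at('top',c(240,126),75),at('scene',s(221,513),75))
q=readout.get_obs();p=q['tool_pos'];y=q['tcp_rot'][2];print('pred tip',p[:2]+147*np.array([np.cos(y),np.sin(y)]),p)
# shank axis in top: two points
a,b=[at('top',c(*u),75)[:2] for u in((240,126),(332,135))];print('yaw top',np.degrees(np.arctan2(*(a-b)[::-1])))
# joint spacer fit by white mask IoU of flange silhouettes on the initial pictures
im=[cv2.imread('top_raw.png'),cv2.imread('scene_raw.png')]
K=8
t=np.linspace(0,2*np.pi,60)
def fl(p,s0):
    cc=np.array([p[0],p[1],p[3]]);a=np.array([np.cos(p[2]),np.sin(p[2]),0]);b=np.array([-a[1],a[0],0])
    return np.concatenate([cc+a*v+42*(np.outer(np.cos(t),b)+np.outer(np.sin(t),[0,0,1])) for v in s0])
win=[(285,110,50,55),(350,215,45,50)]
ms=[]
for I,w in zip(im,win):
    r=cv2.resize(I[w[1]:w[1]+w[3],w[0]:w[0]+w[2]],None,fx=K,fy=K,interpolation=cv2.INTER_CUBIC)
    h=cv2.cvtColor(r,cv2.COLOR_BGR2HSV);ms.append(((h[:,:,1]<45)&(h[:,:,2]>120)).astype(np.uint8))
from scipy.optimize import minimize
def ren(p,i):
    w=win[i];m=np.zeros_like(ms[i])
    for s0,r in (((18,28),42),((-28,-18),42),((-18,18),27)):
        P=fl(p,s0)
        if r==27:
            cc=np.array([p[0],p[1],p[3]]);a=np.array([np.cos(p[2]),np.sin(p[2]),0]);al=(P-cc)@a; P=cc+np.outer(al,a)+(P-cc-np.outer(al,a))*27/42
        u=pix(['top','scene'][i],P);u=(u-[w[0],w[1]]+.5)*K-.5
        cv2.fillConvexPoly(m,cv2.convexHull(u.astype(np.float32)).round().astype(np.int32),1)
    return m
def cost(p,V=(0,1)): return sum(1-(ren(p,i)&ms[i]).sum()/(ren(p,i)|ms[i]).sum() for i in V)
for V in((0,),(1,),(0,1)):
    f=lambda d:cost([612+d[0]*5,15.5+d[1]*5,1.466+d[2]*.05,75],V)
    r=minimize(f,[0,0,0],method='Nelder-Mead',options=dict(initial_simplex=[[0,0,0],[1,0,0],[0,1,0],[0,0,1]]))
    print(V,612+r.x[0]*5,15.5+r.x[1]*5,np.degrees(1.466+r.x[2]*.05),r.fun)
"
```

```text
tip (array([605.7, -41.2,  68.8]), np.float64(1.1715180408848267)) [604.  -40.5  75. ] [607.8 -44.1  75. ]
pred tip [608.1 -39.8] [ 592.7 -186.   123.4]
yaw top 85.27092907930444
(0,) 612.388150931507 15.697226129907943 82.92138977453686 0.09660131423031348
(1,) 611.2930951319053 15.059690087627894 81.5199036788357 0.13552257239265153
(0, 1) 611.6345158710523 15.635660738696718 82.75221259351127 0.24408915097720574
```

```bash
cat > shank.py <<'E'
from h import *
from scipy.optimize import minimize
def fit(a,b,p0,L,verbose=True):
    K=8; t=np.linspace(0,2*np.pi,40); ims=[a,b]; names=['top','scene']; d0=np.array(p0[:3],float)
    win=[];ms=[]
    for n,I in zip(names,ims):
        u=pix(n,[d0,d0-L*np.array([np.cos(p0[3]),np.sin(p0[3]),0])]);lo=(u.min(0)-10).astype(int);hi=(u.max(0)+10).astype(int)
        r=cv2.resize(I[lo[1]:hi[1],lo[0]:hi[0]],None,fx=K,fy=K,interpolation=cv2.INTER_CUBIC);h=cv2.cvtColor(r,cv2.COLOR_BGR2HSV)
        ms.append(((h[:,:,1]<70)&(h[:,:,2]>90)).astype(np.float32));win.append(lo)
    def ren(p,i,r,ext):
        c=np.array(p[:3]);A=np.array([np.cos(p[3])*np.cos(p[4]),np.sin(p[3])*np.cos(p[4]),np.sin(p[4])]);B=np.array([-np.sin(p[3]),np.cos(p[3]),0]);C=np.cross(A,B)
        P=np.concatenate([c+A*s+r*(np.outer(np.cos(t),B)+np.outer(np.sin(t),C)) for s in(ext,-L)])
        u=(pix(names[i],P)-win[i]+.5)*K-.5;m=np.zeros(ms[i].shape,np.uint8);cv2.fillConvexPoly(m,cv2.convexHull(u.astype(np.float32)).round().astype(np.int32),1);return m
    def cost(d):
        p=d0.tolist()+list(p0[3:]);p=[p[0]+d[0]*4,p[1]+d[1]*4,p[2]+d[2]*4,p[3]+d[3]*.04,p[4]+d[4]*.04];s=0
        for i in(0,1):
            m=ren(p,i,8,0);o=ren(p,i,13,5)&(1-m);s+=2-ms[i][m>0].mean()+ms[i][o>0].mean()
        return s
    x=np.zeros(5);S=np.vstack([x,np.eye(5)])
    r=minimize(cost,x,method='Nelder-Mead',options=dict(initial_simplex=S,maxiter=400));d=r.x
    return np.r_[d0+4*d[:3],np.degrees([p0[3]+.04*d[3],p0[4]+.04*d[4]])],r.fun
E
python3 -c "
from shank import *
np.set_printoptions(precision=1,suppress=True)
for z in(70,75): print(fit(cv2.imread('t3.png'),cv2.imread('s3.png'),[606,-41,z,1.466,-.02],48))
"
```

```text
Traceback (most recent call last):
  File "shank.py", line 20, in fit
    r=minimize(cost,x,method='Nelder-Mead',options=dict(initial_simplex=S,maxiter=400));d=r.x
  File "shank.py", line 17, in cost
    m=ren(p,i,8,0);o=ren(p,i,13,5)&(1-m);s+=2-ms[i][m>0].mean()+ms[i][o>0].mean()
                     ~~~^^^^^^^^^^
  File "shank.py", line 13, in ren
    u=(pix(names[i],P)-win[i]+.5)*K-.5;m=np.zeros(ms[i].shape,np.uint8);cv2.fillConvexPoly(m,cv2.convexHull(u.astype(np.float32)).round().astype(np.int32),1);return m
       ~~~^^^^^^^^^^^^
  File "h.py", line 16, in pix
    K,D,Rm,o=cam(n); r,_=cv2.Rodrigues(Rm.T); return cv2.projectPoints(np.array(P,float).reshape(-1,3),r,-Rm.T@o,K,D)[0][:,0]
             ~~~^^^
  File "h.py", line 5, in cam
    c=viewer.camera_info(n); K=np.array([[c['fx'],0,c['cx']],[0,c['fy'],c['cy']],[0,0,1]])
ValueError: time passes only in moves, steps and waits
```

```bash
sed -i '1i import functools' h.py; sed -i 's/^def cam/@functools.lru_cache\ndef cam/' h.py
python3 -c "
from shank import *
np.set_printoptions(precision=1,suppress=True)
for z in(70,75): print(fit(cv2.imread('t3.png'),cv2.imread('s3.png'),[606,-41,z,1.466,-.02],48))
"
```

```text
(array([606.3, -38.2,  71.4,  83.1,  -1.2]), np.float64(2.606701374053955))
(array([606. , -38.8,  72.1,  83.1,   2.2]), np.float64(2.6109180450439453))
```

```bash
python3 -m creep '-0.002 0 0.0015 0 0 -0.01 0;-0.0019 0 0.001 0 0 -0.01 0;0.001 0.008 0 0 0 0 0;0.001 0.008 0 0 0 0 0;0.001 0.008 0 0 0 0 0;0.001 0.008 0 0 0 0 0;0 0 0 0 0 0 0;0 0 0 0 0 0 0'
python3 -m creep '0.001 0.008 0 0 0 0 0;0.001 0.008 0 0 0 0 0;0 0 0 0 0 0 0;0 0 0 0 0 0 0'
```

```text
time: 12.13
tool_pos: [591.8, -152.6, 123.7]
tcp_rot: [-3.142, 0.0, 1.447]
contact_force: [0.3, -0.2, -2.4]
grip_width: 25.9
finger_force: 30.0
time: 12.47
tool_pos: [593.6, -136.9, 123.7]
tcp_rot: [-3.141, -0.0, 1.447]
contact_force: [0.0, -0.6, -1.6]
grip_width: 26.1
finger_force: 30.0
```

```bash
python3 -m creep '0.001 0.008 0 0 0 0 0;0.001 0.008 0 0 0 0 0;0.001 0.008 0 0 0 0 0;0.001 0.008 0 0 0 0 0;0 0 0 0 0 0 0'
python3 -m creep '0.001 0.008 0 0 0 0 0;0.001 0.008 0 0 0 0 0;0.001 0.008 0 0 0 0 0;0.001 0.008 0 0 0 0 0;0.001 0.008 0 0 0 0 0;0 0 0 0 0 0 0;0 0 0 0 0 0 0'
python3 -c "
from h import *
o=readout.get_obs();print(o['tool_pos'],o['contact_force'],o['moment'])
a=viewer.capture('top');b=viewer.capture('scene');cv2.imwrite('t4.png',a[:,:,::-1]);cv2.imwrite('s4.png',b[:,:,::-1])"
```

```text
time: 12.88
tool_pos: [597.7, -103.5, 123.7]
tcp_rot: [-3.141, -0.001, 1.447]
contact_force: [0.2, 0.0, -2.7]
grip_width: 25.4
finger_force: 30.0
time: 13.47
tool_pos: [602.7, -64.9, 123.7]
tcp_rot: [3.142, 0.0, 1.447]
contact_force: [-0.1, -0.2, -1.4]
grip_width: 25.6
finger_force: 30.0
[602.66263514 -64.86683565 123.71981352] [-0.06839537 -0.16020933 -1.36526507] [-0.159557    0.11247604  0.02206854]
```

```bash
python3 -m creep '0 0 0.003 0.012 -0.0015 0 0;0 0 0.003 0.012 -0.0015 0 0;0 0 0.003 0.012 -0.0015 0 0;0 0 0.003 0 0 0 0;0 0 0.003 0 0 0 0;0 0 0.003 0 0 0 0;0 0 0 0 0 0 0;0 0 0 0 0 0 0'; python3 -m creep '0 0 0.006 0 0 0 0;0 0 0.006 0 0 0 0;0 0 0 0 0 0 0;0 0 0 0 0 0 0'
cat > look.py <<'E'
from shank import *
import sys
# usage: name zc : fit shank tip (30 mm) from predicted pose
np.set_printoptions(precision=1,suppress=True)
o=readout.get_obs();p=o['tool_pos'];r=R.from_euler('xyz',o['tcp_rot']).as_matrix();n=sys.argv[1]
a=viewer.capture('top')[:,:,::-1];b=viewer.capture('scene')[:,:,::-1];cv2.imwrite('t%s.png'%n,a);cv2.imwrite('s%s.png'%n,b)
tip=p+47*r[:,2]+147*r[:,0];print('TCP',p,'pred tip',tip,'F',o['contact_force'],'M',o['moment'],'elev',np.degrees(np.arcsin(r[2,0])))
for dz in(0,-5): print(fit(a,b,[*(tip+[0,0,dz]),np.arctan2(r[1,0],r[0,0]),np.arcsin(r[2,0])],30))
E
python3 look.py 5
```

```text
time: 14.23
tool_pos: [602.7, -65.4, 142.0]
tcp_rot: [3.141, -0.036, 1.446]
contact_force: [-0.0, -0.1, -3.8]
grip_width: 25.6
finger_force: 30.0
time: 14.57
tool_pos: [602.9, -65.5, 154.4]
tcp_rot: [3.14, -0.036, 1.446]
contact_force: [0.1, 1.2, -4.3]
grip_width: 25.9
finger_force: 30.0
TCP [602.9 -65.5 154.4] pred tip [621.5  81.9 112.8] F [ 0.1  1.2 -4.3] M [-0.4  0.1  0. ] elev 2.0676283098116315
(array([621.6,  80.5, 113.2,  83.3,   4.1]), np.float64(2.3634262084960938))
(array([621.3,  80.3, 112.7,  84. ,   1.8]), np.float64(2.372197151184082))
```

```bash
python3 -m creep '0 0 0.01 0 0 0 0;0 0 0.015 0 0 0 0;0 0 0.015 0 0 0 0;0 0 0.015 0 0 0 0;0 0 0.01 0 0 0 0;0 0 0.005 0 0 0 0;-0.006 0.0078 0 0 0 0.0096 0;-0.01 0.013 0 0 0 0.016 0'
python3 -m creep '-0.0116 0.0151 0 0 0 0.0186 0;-0.0116 0.0151 0 0 0 0.0186 0;-0.0116 0.0151 0 0 0 0.0186 0;-0.0116 0.0151 0 0 0 0.0186 0;-0.0116 0.0151 0 0 0 0.0186 0;-0.0116 0.0151 0 0 0 0.0186 0;-0.0116 0.0151 0 0 0 0.0186 0;-0.0116 0.0151 0 0 0 0.0186 0'
python3 -m creep '-0.0116 0.0151 0 0 0 0.0186 0;-0.0116 0.0151 0 0 0 0.0186 0;-0.0116 0.0151 0 0 0 0.0186 0;-0.0116 0.0151 0 0 0 0.0186 0;-0.0116 0.0151 0 0 0 0.0186 0;-0.01 0.013 0 0 0 0.0168 0;-0.006 0.0078 0 0 0 0.01 0;-0.003 0.004 0 0 0 0.003 0'
python3 -m creep '0 0 0 0 0 0 0;0 0 0 0 0 0 0;0 0 0 0 0 0 0'; python3 look.py 6
```

```text
time: 15.33
tool_pos: [586.5, -45.1, 223.3]
tcp_rot: [3.141, -0.036, 1.471]
contact_force: [-0.1, 1.0, -4.7]
grip_width: 25.8
finger_force: 30.0
time: 16.0
tool_pos: [492.0, 77.2, 222.8]
tcp_rot: [-3.14, -0.037, 1.622]
contact_force: [0.5, 0.1, -4.4]
grip_width: 26.1
finger_force: 30.0
time: 16.67
tool_pos: [415.2, 177.3, 223.3]
tcp_rot: [-3.14, -0.036, 1.745]
contact_force: [0.1, -0.6, -3.5]
grip_width: 25.9
finger_force: 30.0
time: 16.92
tool_pos: [417.3, 176.0, 223.7]
tcp_rot: [3.141, -0.036, 1.742]
contact_force: [0.2, 0.2, -3.8]
grip_width: 25.6
finger_force: 30.0
TCP [417.3 176.  223.7] pred tip [391.9 322.4 182. ] F [ 0.2  0.2 -3.8] M [-0.5 -0.   0. ] elev 2.064207576006499
(array([394. , 319.8, 180.5, 101.1,   3.6]), np.float64(3.057509422302246))
(array([394.3, 319.5, 181. , 100. ,   3.4]), np.float64(3.0566914081573486))
```

```bash
cat > spa.py <<'E'
from h import *
import sys
n=sys.argv[1]
np.set_printoptions(precision=2,suppress=True)
o=readout.get_obs();p=o['tool_pos'];r=R.from_euler('xyz',o['tcp_rot']).as_matrix();print(o['contact_force'],o['moment'])
ax=p+47*r[:,2]; d=r[:,0]; t=np.linspace(0,2*np.pi,60);b=r[:,1];c=r[:,2]
for cam_,f in(('top','t'),('scene','s')):
    I=cv2.imread(f+n+'.png');h=cv2.cvtColor(I,cv2.COLOR_BGR2HSV);w=((h[:,:,1]<40)&(h[:,:,2]>175))
    out=[]
    for s in range(30,131,5):
        C=ax+d*s+6*c; m=np.zeros(w.shape,np.uint8)
        for q in((-28,-18),(18,28)):
            P=np.concatenate([C+d*v+42*(np.outer(np.cos(t),b)+np.outer(np.sin(t),c)) for v in q]);u=pix(cam_,P)
            cv2.fillConvexPoly(m,cv2.convexHull(u.astype(np.float32)).round().astype(np.int32),1)
        k=cv2.dilate(m,np.ones((7,7)))-m
        out.append((s,round(w[m>0].mean()-w[k>0].mean(),2)))
    print(cam_,out)
E
python3 spa.py 6
```

```text
[ 0.37 -0.18 -4.41] [-0.4  -0.02  0.03]
top [(30, np.float64(0.15)), (35, np.float64(0.22)), (40, np.float64(0.18)), (45, np.float64(0.14)), (50, np.float64(0.13)), (55, np.float64(0.11)), (60, np.float64(0.07)), (65, np.float64(-0.04)), (70, np.float64(-0.05)), (75, np.float64(0.08)), (80, np.float64(0.13)), (85, np.float64(0.12)), (90, np.float64(0.11)), (95, np.float64(0.12)), (100, np.float64(0.11)), (105, np.float64(0.01)), (110, np.float64(-0.09)), (115, np.float64(-0.12)), (120, np.float64(-0.07)), (125, np.float64(-0.04)), (130, np.float64(-0.06))]
scene [(30, np.float64(-0.01)), (35, np.float64(-0.02)), (40, np.float64(-0.03)), (45, np.float64(-0.0)), (50, np.float64(-0.03)), (55, np.float64(-0.09)), (60, np.float64(-0.15)), (65, np.float64(-0.14)), (70, np.float64(-0.06)), (75, np.float64(0.02)), (80, np.float64(0.08)), (85, np.float64(0.11)), (90, np.float64(0.13)), (95, np.float64(0.13)), (100, np.float64(0.13)), (105, np.float64(0.13)), (110, np.float64(0.14)), (115, np.float64(0.14)), (120, np.float64(0.13)), (125, np.float64(0.14)), (130, np.float64(0.14))]
```

```bash
python3 - <<'E'
from h import *
I=cv2.imread('s6.png'); o=readout.get_obs();p=o['tool_pos'];r=R.from_euler('xyz',o['tcp_rot']).as_matrix()
ax=p+47*r[:,2]
for s in(-17-28,17,52,80,108,147): print(s,pix('scene',ax+r[:,0]*s)[0].round(1),pix('top',ax+r[:,0]*s)[0].round(1))
# coarse text map of scene: W white, R red, G green, K dark, . other
h=cv2.cvtColor(I,cv2.COLOR_BGR2HSV)
for y in range(95,175,2):
    print(y,''.join('R' if (a<8 or a>172) and b>120 else 'G' if 50<a<95 and b>80 else 'W' if b<40 and c>175 else 'g' if b<60 and c>100 else 'K' if c<70 else '.' for a,b,c in h[y,340:450:1]))
E
```

```text
-45 [362.6 156.4] [257.5 194. ]
17 [375.7 144.4] [231.5 197.7]
52 [382.8 137.8] [216.8 199.8]
80 [388.5 132.6] [205.  201.5]
108 [394.  127.5] [193.1 203.2]
147 [401.6 120.5] [176.5 205.5]
95 GGGGGGGGGGGGGGGGGGGGGGGg.KKKKKKKK.........g.........KGGGGGGGGGGGGGGGGGGWWWWWWWWWWWWWWWWWWWWWWWWWWWWWWWWWWWWWWW
97 GGGGGGGGGGGGGGGGGGGGGGGg............................GGGGGGGGGGGGGGGGGGGGGGWWWWWWWWWWWWWWWWWWWWWWWWWWWWWWWWWWWW
99 GGGGGGGGGGGGGGGGGGGGGGgg...........................gGGGGGGGGGGGGGGGGGGGGGGGGGGgWWWWWWWWWWWWWWWWWWWWWWWWWWWWWWW
101 GGGGGGGGGGGGGGGGGGGGGGgg..g.......................gg.GGGGGGGGGGGGGGGGGGGGGGGGGGGGGGWWWWWWWWWWWWWWWWWWWWWWWWWWW
103 GGGGGGGGGGGGGGGGGGGGGGggg.........................ggGGGGGGGGGGGGGGGGGGGGGGGGGGGGGGGGGGG.WWWWWWWWWWWWWWWWWWWWWW
105 GGGGGGGGGGGGGGGGGGGGgg..gg......................ggggGGGGGGGGGGGGGGGGGGGGGGGGGGGGGGGGGGGGGGGGWWWWWWWWWWWWWWWWWW
107 GGGGGGGGGGGGGGG.K.WWWWgK.ggggg.................ggg.GGGGGGGGGGGGGGGGGGGGGGGGGGGGGGGGGGGGGGGGGGGGGGWWWWWWWWWWWWW
109 GGGGGGGGGGGGG..gWWWWWWgKKK..gggggggggggggggggg...KGGGGGGGGGGGGGGGGGGGGGGGGGGGGGGGGGGGGGGGGGGGGGGGGGGG.WWW
[... 2985 characters left out ...]
GGGGGGGGGG
163 GGGGGGGGGGGGGGGGGGGGGGGGGGG.gggggggggggggggggggggggggggggggWWWWgGGGGGGGGGGGGGGGGGGGGGGGGGGGGGGGGGGGGGGGGGGGGGG
165 GGGGGGGGGGGGGGGGGGGGGGGGGGG.ggggggggggggggggggggggggggggWWWWWg.GGGGGGGGGGGGGGGGGGGGGGGGGGGGGGGGGGGGGGGGGGGGGGG
167 GGGGGGGGGGGGGGGGGGGGGGGGGG.gggggggggggggggggggggggggggWWWWWg.GGGGGGGGGGGGGGGGGGGGGGGGGGGGGGGGGGGGGGGGGGGGGGGGG
169 GGGGGGGGGGGGGGGGGGGGGGGGgWWggggggggggggggggggggggg.gWWWWWg.GGGGGGGGGGGGGGGGGGGGGGGGGGGGGGGGGGGGGGGGGGGGGGGGGGG
171 GGGGGGGGGGGGGGGGGGGGGGGgggggggggggggggggggggWWWWWg....Wg.GGGGGGGGGGGGGGGGGGGGGGGGGGGGGGGGGGGGGGGGGGGGGGGGGGGGG
173 GGGGGGGGGGGGGGGGGGGGGGG..gggggggggggggggggggWWWWWWgggg.GGGGGGGGGGGGGGGGGGGGGGGGGGGGGGGGGGGGGGGGGGGGGGGGGGGGGGG
```

```bash
python3 - <<'E'
from h import *
o=readout.get_obs();p=o['tool_pos'];r=R.from_euler('xyz',o['tcp_rot']).as_matrix()
ax=p+47*r[:,2];d,b,c=r.T;t=np.linspace(0,2*np.pi,200)
for s in range(60,116,8):
    P=np.concatenate([ax+d*s+6*c+d*v+42*(np.outer(np.cos(t),b)+np.outer(np.sin(t),c)) for v in(18,28)])
    h=cv2.convexHull(pix('scene',P).astype(np.float32))[:,0];m=np.zeros((4000,6400),np.uint8);cv2.fillConvexPoly(m,(h*10).astype(np.int32),1)
    print(s,'top',h[:,1].min().round(1),[(y,np.flatnonzero(m[y*10]).max()/10 if m[y*10].any() else 0) for y in(119,121,125,127,129,131,133)])
E
```

```text
60 top 121.0 [(119, 0), (121, np.float64(386.0)), (125, np.float64(393.9)), (127, np.float64(396.0)), (129, np.float64(397.5)), (131, np.float64(398.8)), (133, np.float64(399.8))]
68 top 119.5 [(119, 0), (121, np.float64(391.8)), (125, np.float64(397.1)), (127, np.float64(398.8)), (129, np.float64(400.1)), (131, np.float64(401.2)), (133, np.float64(401.9))]
76 top 118.1 [(119, np.float64(392.4)), (121, np.float64(395.9)), (125, np.float64(400.0)), (127, np.float64(401.4)), (129, np.float64(402.5)), (131, np.float64(403.4)), (133, np.float64(403.8))]
84 top 116.6 [(119, np.float64(396.6)), (121, np.float64(399.2)), (125, np.float64(402.6)), (127, np.float64(403.8)), (129, np.float64(404.7)), (131, np.float64(405.3)), (133, np.float64(405.5))]
92 top 115.2 [(119, np.float64(400.2)), (121, np.float64(402.3)), (125, np.float64(405.2)), (127, np.float64(406.2)), (129, np.float64(406.7)), (131, np.float64(407.1)), (133, np.float64(407.0))]
100 top 113.8 [(119, np.float64(403.3)), (121, np.float64(405.0)), (125, np.float64(407.5)), (127, np.float64(408.2)), (129, np.float64(408.6)), (131, np.float64(408.6)), (133, np.float64(408.1))]
108 top 112.4 [(119, np.float64(406.2)), (121, np.float64(407.7)), (125, np.float64(409.6)), (127, np.float64(410.1)), (129, np.float64(410.2)), (131, np.float64(409.8)), (133, np.float64(408.7))]
```

```bash
python3 -m creep '0 0.0005 -0.005 -0.0118 -0.002 0 0;0 0 -0.01 -0.0118 -0.002 0 0;0 0 -0.01 -0.0118 -0.002 0 0;0 0 -0.01 0 0 0 0;0 0 -0.01 0 0 0 0;0 0 0 0 0 0 0;0 0 0 0 0 0 0'
python3 -m creep '0 0 -0.008 0 0 0 0;0 0 -0.008 0 0 0 0;0 0 -0.006 0 0 0 0;0 0 0 0 0 0 0;0 0 0 0 0 0 0'
python3 -m creep '0 0 -0.005 0 0 0 0;0 0 -0.005 0 0 0 0;0 0 0 0 0 0 0;0 0 0 0 0 0 0'
python3 look.py 7
```

```text
time: 17.6
tool_pos: [416.7, 176.7, 178.3]
tcp_rot: [-3.14, 0.0, 1.743]
contact_force: [-0.3, -0.2, -4.0]
grip_width: 25.6
finger_force: 30.0
time: 18.02
tool_pos: [416.6, 176.8, 156.3]
tcp_rot: [-3.14, -0.0, 1.743]
contact_force: [0.3, 1.0, -3.8]
grip_width: 25.4
finger_force: 30.0
time: 18.35
tool_pos: [416.6, 176.9, 146.4]
tcp_rot: [-3.141, -0.0, 1.743]
contact_force: [-0.2, 0.6, -4.4]
grip_width: 25.6
finger_force: 30.0
TCP [416.6 176.9 146.4] pred tip [391.4 321.7  99.5] F [-0.2  0.6 -4.4] M [-0.4 -0.   0. ] elev 0.018161363195647585
(array([393.7, 317.3,  95.4, 101.5,   1.8]), np.float64(3.554283380508423))
(array([391.3, 320. ,  92.5, 101.5,   2.4]), np.float64(3.549489974975586))
```

```bash
python3 -m creep '0 0 -0.003 0 0 0 0;0 0 -0.003 0 0 0 0;0 0 0 0 0 0 0;0 0 0 0 0 0 0'
python3 -m creep '0 0 -0.002 0 0 0 0;0 0 0 0 0 0 0;0 0 0 0 0 0 0'
```

```text
time: 18.78
tool_pos: [416.7, 177.0, 140.7]
tcp_rot: [-3.141, -0.001, 1.743]
contact_force: [-1.0, -0.1, -0.2]
grip_width: 26.1
finger_force: 30.0
time: 19.03
tool_pos: [416.8, 176.9, 138.8]
tcp_rot: [-3.141, -0.0, 1.743]
contact_force: [-1.2, -0.8, -0.6]
grip_width: 25.8
finger_force: 30.0
```

```bash
python3 -m creep '0 0 -0.0015 0 0 0 0;0 0 0 0 0 0 0;0 0 0 0 0 0 0'; python3 look.py 8; python3 spa.py 8 | head -1
```

```text
time: 19.28
tool_pos: [416.9, 176.9, 137.9]
tcp_rot: [3.141, -0.0, 1.743]
contact_force: [-3.3, -2.2, 8.5]
grip_width: 25.9
finger_force: 30.0
TCP [416.9 176.9 137.9] pred tip [391.7 321.7  91. ] F [-3.3 -2.2  8.5] M [-0.2  0.7  0.1] elev 0.01417456036059684
(array([390.6, 320.3,  90.4, 100.3,   2.2]), np.float64(3.532578468322754))
(array([389.2, 321.9,  88. ,  99.5,   1. ]), np.float64(3.5338351726531982))
[-3.66 -2.29  6.9 ] [-0.25  0.6   0.08]
```

```bash
python3 -m creep '0 0 0 0 0 0 32;0 0 0 0 0 0 36;0 0 0 0 0 0 45;0 0 0 0 0 0 55;0 0 0 0 0 0 60;0 0 0 0 0 0 60;0 0 0 0 0 0 60;0 0 0 0 0 0 60'; python3 -m creep '0 0 0.01 0 0 0 60;0 0 0.02 0 0 0 60;0 0 0.03 0 0 0 60;0 0 0.04 0 0 0 60;0 -0.04 0.01 0 0 0 60;0 -0.04 0 0 0 0 60;0 -0.04 0 0 0 0 60;0 -0.04 0 0 0 0 60'; python3 -m creep '0 -0.04 0 0 0 0 60;0 -0.04 0 0 0 0 60;0 -0.03 0 0 0 0 60;0 0 0 0 0 0 60;0 0 0 0 0 0 60;0 0 0 0 0 0 60'
python3 - <<'E'
from shank import *
np.set_printoptions(precision=1,suppress=True)
a=viewer.capture('top')[:,:,::-1].copy();b=viewer.capture('scene')[:,:,::-1].copy();cv2.imwrite('t9.png',a);cv2.imwrite('s9.png',b)
for I,J,(x0,y0,w,h) in((a,cv2.imread('t2.png'),(185,178,95,55)),(b,cv2.imread('s2.png'),(350,125,65,60))):
    H=cv2.cvtColor(I,cv2.COLOR_BGR2HSV)
    for y in range(y0,y0+h,2): print(y,''.join('R' if (p<8 or p>172) and q>120 else 'G' if 50<p<95 and q>80 else 'W' if q<40 and v>175 else 'g' if q<60 and v>100 else 'K' if v<70 else '.' for p,q,v in H[y,x0:x0+w]))
for nm,I in(('new',a),('old',cv2.imread('t2.png'))):
    H=cv2.cvtColor(I,cv2.COLOR_BGR2HSV);m=(((H[:,:,0]<8)|(H[:,:,0]>172))&(H[:,:,1]>120)).astype(np.uint8);m[:170]=0;m[235:]=0;m[:,:190]=0;m[:,330:]=0
    k=np.argwhere(m);print(nm,len(k),k.mean(0),at('top',k.mean(0)[::-1],95)[:2])
E
```

```text
time: 20.05
tool_pos: [416.8, 176.9, 137.2]
tcp_rot: [-3.142, -0.0, 1.743]
contact_force: [0.1, 0.4, -0.1]
grip_width: 54.9
finger_force: 0.0
time: 20.72
tool_pos: [416.5, 15.6, 247.8]
tcp_rot: [3.14, 0.0, 1.744]
contact_force: [0.5, 0.4, 0.1]
grip_width: 55.2
finger_force: 0.0
time: 21.22
tool_pos: [416.6, -92.8, 247.1]
tcp_rot: [-3.141, -0.001, 1.742]
contact_force: [-0.2, 0.3, -0.0]
grip_width: 55.0
finger_force: 0.0
178 GGGGGGGGGGGGGGGGGGGGGGGGGGGGGGGGGGGGGGGGGGGGGGGGGGGGGGGGGGGGGGGGGGGGGGGGGGGGGGGGGGGGGGGGGGGGGGG
180 GGGGGGGGGGGGGGGGGGGGGGGGGGGGGGGGGGGGGGGGGGGGGGGGGGGGGGGGGGGGGGGGGGGGGGGGGGGGGGGGGGGGGGGGGGGGGGG
182 GGGGGGGGGGGGGGGGGGGGGGGGGGGGGGGGGGGGGGGGGGGGGGGGGGGGGGGGGGGGGGGGGGGGGGGGGGGGGGGGGGGGGGGGGGGGGGG
184 GGGGGGGGGGGGGGGGGGGGGGGGGGGGGGGGGGGGGGGGGGGGGGGGGGGGGGGGGGGGGGGGGGGGGGGGGGGGGGGGGGGGGGGGGGGGGGG
186 GGGGGGGGGGGGGGGGGGGGGGGGGGGGGGGGGGGGGGGGGGGGGGGGGGGGGGGGGGGGGGGGGGGGGGGGGGGGGGGGGGGGGGGGGGGGGGG
188 GGGGGGGGGGGGGGGGGGGGGGGGGGGGGGGGGGGGGGGGGGGGGGGGGGGGGGGGGGGGGGGGGGGGGGGGGGGGGGGGGGGGGGGGGGGGGGG
190 GGGGGGGGGGGGGGGGGGGGGGGGGGGGGGGGGG.gggGGGGGGGGGGGGGGGGGGGGGGGGGGGGGGGGGG
[... 3595 characters left out ...]
67 GGGGGGGGGG.RRRRRRRRRRRRRRRgggggggggg.gggggggWWWWWg.GGGGGGGGGGGGGG
169 GGGGGGGGgRRRRRRRRRRRRRRRRggggggggggggggg.gWWWWWg.GGGGGGGGGGGGGGGG
171 GGGGGGGGRRRRRRRRRRRRRRRgggggggggggggggg.....Wg.GGGGGGGGGGGGGGGGGG
173 GGGGGGG.RRRRRRRRRRRR.ggggggggggggggggggggggg.GGGGGGGGGGGGGGGGGGGG
175 GGGGGGGgRRRRRRRRRR.ggggggggggggggggggggWWg.GGGGGGGGGGGGGGGGGGGGGG
177 GGGGGGGGG..RRRRR.....ggggggggggggggggWWgGGGGGGGGGGGGGGGGGGGGGGGGG
179 GGGGGGGGGGGG.R.GGGGGG...gggggggggWWWggGGGGGGGGGGGGGGGGGGGGGGGGGGG
181 GGGGGGGGGGGGGGGGGGGGGGGG...gggggWWWg.GGGGGGGGGGGGGGGGGGGGGGGGGGGG
183 GGGGGGGGGGGGGGGGGGGGGGGGGGG...gWgg.GGGGGGGGGGGGGGGGGGGGGGGGGGGGGG
new 278 [201.  250.2] [420.6 161.7]
old 274 [200.7 252.6] [421.5 155.6]
```

```bash
python3 -c "
from plant import order
print(order.close_job())"
```

```text
the job is handed in; nothing more can be done
None
```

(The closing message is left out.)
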